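Latch two sample cassettes into the rack

ROBOT

A 6-joint arm with a two-finger parallel gripper is mounted at the origin on the work surface. World frame = base frame: x ahead of the robot, y to its left, z up, the work surface at z = 0. Lengths are in mm, angles in degrees, forces in N, time in s.
With the tool pointing down it reaches from about 300 to 850 mm from the base axis. Payload 4.2 kg.
Tool frame: the origin (TCP) lies midway between the tips of the shut fingers; the grasp point (between the pads) lies 19 mm behind it (env.hold_point_z is the z of the grasp point in the tool frame, in mm); z points along the fingers, y is the direction in which the jaws open and shut (so a half turn about z gives the same grasp; the last joint's range is limited). The gripper opens to 91 mm and grips with 3 to 60 N. Pads are 32 mm wide; open, the fingers measure 118 mm over their backs; the gripper's body (76 mm by 178 mm) begins 60 mm behind the grasp point.
Start: joints at [-71.047, 18.312, 89.639, -0, 72.044, -1.146], TCP at [197.602, -539.997, 213.976] pointing down, gripper open.
Joint ranges: [-177.97, 177.97], [-48.28, 115.42], [12.27, 149.76], [-77.06, 257.06], [2.81, 150.46], [-146.56, 146.56]. Speed limits (degrees/s): [147.25, 147.25, 180, 180, 180, 180].

INTERFACE

Orientations are given as [roll, pitch, yaw] about the fixed x, y, z axes, in that order (R = Rz(yaw) Ry(pitch) Rx(roll)).
In Python, from workcell import env, grab_frame, camera_params, spotter gives the robot as it stands. The module is installed in compiled form; this text tells all that it offers.
- The arm moves only by the shell command python3 -m jog 'ROWS' [FORCE]. ROWS is text: rows parted by semicolons, each of 7 numbers parted by spaces: the turn, a rotation vector about the world's x, y, z in units of 5 degrees (1.0 is 5 degrees), then the shift along the world's x, y, z in units of 25 mm (1.0 is 25 mm), then the opening, from 0 (shut) to 1 (fully open). A call has 1 to 5 rows; each row is the pose to reach, as a shift and turn from the pose commanded when the call began; what a row does not reach only later rows make up. A row lasts 1/8 s, in which the tool goes at most 62.5 mm and 10.7 degrees, less where a joint would pass 70% of its speed; a pose out of reach is approached as far as the arm can. A call with a gripper value outside its range is refused whole. The fingers move at their own pace and stop on an object; FORCE is the grip in N (left out, the last holds). Time passes only in rows, so rows that repeat a pose let the fingers close. It gives the time, the measured TCP pose, the force and the opening at its end, in the units of the state.
- env.state(): the state, without advancing time (a new reading comes with each control period).
- grab_frame(name): name is "scene" or "top" or "wrist"; returns the picture (480x640x3 uint8, red, green, blue); there is no depth.
- camera_params(name): a dict with "K" (3x3 intrinsics, pixels), "rvec" (rotation vector, rad) and "tvec" (3), from world to camera coordinates, as OpenCV has them. Camera axes: x right, y down, z forward; pixel columns grow to the right and rows downward; lengths in mm; the calibration is good to about 2 mm. A picture is of the moment at which its call begins: read the wrist's pose just before it. camera_params takes no time and is no camera call; for the wrist camera it gives the pose at the moment of the call.
- env.job_done(): hands the job in, once; it reports no verdict.
Trained networks look in the newest picture that a camera, given by its name, has taken for a name from the list of things; names that differ only in an ending like _2 or _b are one class to them, and where a whole thing is asked for, a point or a joint stands for the part that bears it (a point fixed in the world has none). Each returns a list of dicts, best first, with "conf" (0 to 1); they miss things now and then, are a little off and sometimes report something else, mostly with a low value. They report only what shows in the picture. A call takes as long as a camera call. They do not tell look-alikes from the thing itself.
- spotter.look_for(query, camera): "box" ([left, top, width, height] in pixels, round what is visible of it).
- spotter.trace(query, camera): "region" (480x640 bool, what is visible of it) and "box" ([left, top, width, height] in pixels, round what is visible of it).
The state is a dict: "time_s": time; "qpos": joint angles; "qvel": joint speeds; "effort": joint torques, N m; "ee_pos": TCP position; "ee_rot": TCP orientation; "force": force on the tool from outside, world axes, zero at the start; "torque": the same for the moment, N m; "gripper_width": finger opening in mm.
Only numpy, scipy, OpenCV 4.12 (cv2) and the standard library are available. Lean on these libraries where they do the work, as an engineer would, in place of code of your own. Each camera call takes 0.05 s, during which the arm holds its last target. There are 200 camera calls.

TASK

Load the two loose white sample cassettes into the rack's two empty slots, each in the slot that fits its thickness: first the thick one from the carrier, then the thin one from the bench. Hold each cassette while you push it straight down past its spring latch until it stands on the slot floor and the latch has snapped back over its shoulder. Keep the cassettes upright throughout, and leave everything else where it stands.

Things in the scene. Friction and masses are not known exactly. Their poses are not given: they have to be found in the camera images.
- thick_cassette: White plastic sample cassette, the thicker loose one; starts in a carrier bay, width across the carrier, underside 6 mm up. 60 mm wide (x), 80 tall; body 38 mm thick (y) up to 45 mm height, above it a neck 60 wide, 24 thick: a 7 mm shoulder along both faces. End faces flat, full height. Half-turn symmetric. Origin: centre of underside. 180 to 340 g.
- thin_cassette: White plastic sample cassette, the thinner loose one; starts standing on the bench between beaker and dish stack. 60 mm wide (x), 80 tall; body 24 mm thick (y) up to 45 mm height, above it a neck 60 wide, 10 thick: a 7 mm shoulder along both faces. End faces flat, full height. Half-turn symmetric. Origin: centre of underside. 110 to 200 g.
- rack: Fixed rack: aluminium plate 110 (x) x 180 (y) x 8 mm with three slots along y: empty thick at y -57 mm; filled, fixed, at -1 (leave it); empty thin at +48. Cassette width goes along x. Latch plates on the slots' +y sides: hold cassettes by their ends. Origin: centre of underside; top 88 mm; beyond the slots' x ends nothing above 42 mm.
- slot_thick (a point): Floor centre of the rack's empty thick slot, axes as the rack's. Gap 63 (x) by 41 mm (y) between 22 mm high guides, flared lips to 32. On its +y side a latch plate, 54 mm wide, inner face 22 mm from centre, top 78 mm above this floor; from it a nose sticks 8 mm inward, flat underneath at 47 mm, sloping back to the plate at 65 mm.
- slot_thin (a point): Floor centre of the rack's empty thin slot, axes as the rack's. Gap 63 (x) by 27 mm (y) between 22 mm high guides, flared lips to 32. On its +y side a latch plate, 54 mm wide, inner face 15 mm from centre, top 78 mm above this floor; from it a nose sticks 8 mm inward, flat underneath at 47 mm, sloping back to the plate at 65 mm.
- latch_thick (a joint): Spring latch of the thick slot: plate hinged at its foot, 6 mm above the slot floor. 0 = closed, up to 0.4 rad as its top swings away from the slot (rack +y). A cassette pushed down on the nose's slope wedges it open (0.08 to 0.16 rad, some 3 to 15 N downward); it snaps back over the shoulder when the cassette stands on the floor.
- latch_thin (a joint): Spring latch of the thin slot: plate hinged at its foot, 6 mm above the slot floor. 0 = closed, up to 0.4 rad as its top swings away from the slot (rack +y). A cassette pushed down on the nose's slope wedges it open (0.08 to 0.16 rad, some 3 to 15 N downward); it snaps back over the shoulder when the cassette stands on the floor.
- carrier: Fixed grey carrier, 78 (x) x 190 (y) mm, floor 6 mm. Walls along y, inner faces at x +-32.5, rise to 91 mm, past a cassette's ends and top: here it can be held only across its thickness. Two bays at y +-42.5 mm between 10 mm high ribs 42 mm apart: one holds the thick cassette, the other the reagent bottle. Origin: centre of underside.
- reagent_bottle: Bystander: round white bottle, 38 mm diameter, 85 mm tall, in the carrier's other bay. Origin: centre of underside.
- beaker: Bystander: glass beaker, 68 mm diameter, 85 mm tall, beside one face of the thin cassette. Origin: centre of underside.
- dish_stack: Bystander: stack of three dishes, 66 mm diameter, 38 mm tall, beside the other face of the thin cassette. Origin: centre of underside.
- mug: Bystander: mug, 76 mm diameter, 85 mm tall, handle reaching about 35 mm out on its +y side. Origin: centre of underside.
- jar: Bystander: glass jar with white lid, 60 mm diameter, 70 mm tall. Origin: centre of underside. (Apart from a flat sheet and a marker lying near the robot, other solid equipment stands only beyond 0.5 m to either side and 0.84 m ahead.)
- wash_bottle: Bystander: white bottle, 60 mm diameter, 160 mm tall. Origin: centre of underside.
Not all that is in view belongs to the job. What is shaped like the thin_cassette but yellow is not meant.

How it is judged (in metres and radians):
On the way, in this order (a step that is already met when the one before it is completed fails the run):
1. the thick cassette, held by the gripper, presses its latch open (value of joint latch_thick above 0.05 rad and contact force between the fingers and thick_cassette above 0.5 N and z of thick_cassette in the frame of slot_thick above 0.006 m and horizontal distance between thick_cassette and slot_thick below 0.012 m), for 0.06 s.
2. the thick cassette stands home in its slot and its latch has snapped back (z of thick_cassette in the frame of slot_thick between -0.004 and 0.004 m and horizontal distance between thick_cassette and slot_thick below 0.005 m and angle between thick_cassette's own z axis and vertical below 0.1 rad and angle between the x axis of thick_cassette and the x axis of slot_thick, either way round below 0.1 rad and value of joint latch_thick below 0.03 rad), for 0.2 s.
3. the thin cassette, held by the gripper, presses its latch open (value of joint latch_thin above 0.05 rad and contact force between the fingers and thin_cassette above 0.5 N and z of thin_cassette in the frame of slot_thin above 0.006 m and horizontal distance between thin_cassette and slot_thin below 0.012 m), for 0.06 s.
4. the thin cassette stands home in its slot and its latch has snapped back (z of thin_cassette in the frame of slot_thin between -0.004 and 0.004 m and horizontal distance between thin_cassette and slot_thin below 0.005 m and angle between thin_cassette's own z axis and vertical below 0.1 rad and angle between the x axis of thin_cassette and the x axis of slot_thin, either way round below 0.1 rad and value of joint latch_thin below 0.03 rad), for 0.2 s.
At the end, for the whole second after the job is handed in: Both cassettes at rest and released, each in its own slot: origin within 4 mm of the slot floor's height and 5 mm sideways of the slot's centre, upright and square with the slot within 0.1 rad, and each slot's latch closed to under 0.03 rad (all of step 2 and all of step 4 and linear speed of each of thick_cassette, thin_cassette below 0.02 m/s); the robot touches nothing.
It fails at once if a cassette is tipped more than 0.6 rad from upright (angle between any of thick_cassette, thin_cassette's own z axis and vertical above 0.6 rad).
It fails at once if a bystander is moved more than 30 mm (distance of any of reagent_bottle, beaker, dish_stack, mug, wash_bottle, jar from where it was at the start of the episode above 0.03 m).
It fails at once if an upright bystander is tipped over (angle between any of reagent_bottle, beaker, dish_stack, mug, wash_bottle, jar's own z axis and vertical above 0.6 rad).
It also fails if it takes over 72 s, if anything falls off the work surface, if the arm or the gripper's body presses on something with over 40 N, if the wrist force passes 120 N, or if a joint passes its speed limit or range.

## Working session

There is one attempt and no reset: what is moved stays moved. The work goes in short steps, Python scripts to look and compute and a shell command to move; the robot and the scene stay as the last step left them, time stands still between calls to the robot, and variables do not carry over. Pictures are saved under pics/ and viewed, about 8 in all and at most 12, crops included, and the job is handed in when it is done.

```bash
mkdir -p pics
cat > h.py <<'E'
import numpy as np, cv2
from workcell import env, grab_frame, camera_params, spotter
def cam(n):
    p=camera_params(n); K=np.array(p["K"],float); R=cv2.Rodrigues(np.array(p["rvec"],float))[0]; t=np.array(p["tvec"],float).ravel()
    return K,R,t
def back(c,uv,z):
    K,R,t=c; d=R.T@np.linalg.inv(K)@np.array([uv[0],uv[1],1.]); o=-R.T@t
    return o+d*(z-o[2])/d[2]
def proj(c,P):
    K,R,t=c; q=(K@(R@np.atleast_2d(np.array(P,float)).T+t[:,None])).T
    return q[:,:2]/q[:,2:]
def save(n,im): cv2.imwrite("pics/"+n+".png",im[:,:,::-1])
E
python3 - <<'E'
from h import *
for n in("scene","top"):
    im=grab_frame(n); save(n+"0",im); c=cam(n); print(n,-c[1].T@c[2],c[0][0,0])
    if n=="top":
        for q in["thick_cassette","thin_cassette","rack","carrier","reagent_bottle","beaker","dish_stack","mug","jar","wash_bottle"]:
            for r in spotter.trace(q,n)[:3]:
                m=cv2.minAreaRect(np.argwhere(r["region"])[:,::-1].astype(np.float32)); print(q,round(r["conf"],2),r["box"],[np.round(a,1) for a in m])
print(env.state()["time_s"],env.hold_point_z)
E
```

```text
scene [1116.18308904 -431.30094626  722.0888641 ] 581.8785355838957
top [425.61134412  -1.95811696 917.23197222] 439.6109378349262
thin_cassette 0.93 [345.0, 228.7, 20.2, 31.9] [array([355. , 243.7]), array([13.9, 35.5]), np.float64(34.5)]
thin_cassette 0.87 [300.2, 265.8, 20.3, 36.7] [array([311.3, 282.2]), array([12.6, 31.1]), np.float64(20.6)]
thin_cassette 0.82 [266.3, 331.9, 34.0, 13.0] [array([282.6, 338.3]), array([33.2, 13.4]), np.float64(5.7)]
rack 0.65 [420.2, 207.8, 96.3, 65.4] [array([468.4, 241.5]), array([93.6, 52.6]), np.float64(9.2)]
carrier 0.57 [152.2, 245.7, 106.3, 46.9] [array([205.5, 267.3]), array([ 44.1, 106.7]), np.float64(87.3)]
reagent_bottle 0.66 [175.5, 259.0, 28.8, 19.3] [array([188. , 269.5]), array([25.6, 18.7]), np.float64(18.4)]
beaker 0.91 [328.4, 276.1, 35.7, 36.7] [array([345.5, 296.5]), array([35., 35.]), np.float64(90.0)]
beaker 0.32 [419.8, 207.6, 95.2, 68.6] [array([468.5, 241.4]), array([93. , 52.5]), np.float64(8.6)]
dish_stack 0.7 [262.8, 254.0, 30.9, 36.1] [array([276. , 272.5]), array([33., 32.]), np.float64(90.0)]
mug 0.61 [298.1, 155.0, 53.1, 51.5] [array([326.2, 177.8]), array([48.7, 46.3]), np.float64(17.1)]
mug 0.54 [385.5, 109.6, 33.8, 53.2] [array([403.1, 136.3]), array([30.9, 53.2]), np.float64(26.6)]
mug 0.19 [421.7, 210.2, 92.3, 67.0] [array([468.4, 241.1]), array([93.2, 52.8]), np.float64(8.7)]
jar 0.87 [267.4, 137.8, 24.0, 39.7] [array([278.7, 156.4]), array([34.7, 26.9]), np.float64(76.0)]
jar 0.39 [263.8, 256.7, 33.1, 32.9] [array([276.3, 272.8]), array([32.5, 31.8]), np.float64(45.0)]
wash_bottle 0.77 [384.3, 110.1, 35.3, 49.1] [array([403.1, 136.8]), array([30.4, 53.2]), np.float64(26.6)]
wash_bottle 0.74 [153.0, 245.9, 105.9, 45.4] [array([206., 267.]), array([ 42.3, 106.2]), np.float64(86.5)]
0.6 -18.8
```

Run:
```python
import cv2
a=cv2.imread("pics/top0.png"); cv2.imwrite("pics/top0c.png",cv2.resize(a[100:360,140:540],(800,520),interpolation=cv2.INTER_CUBIC))
```

```text
(no output)
```

View pics/top0c.png

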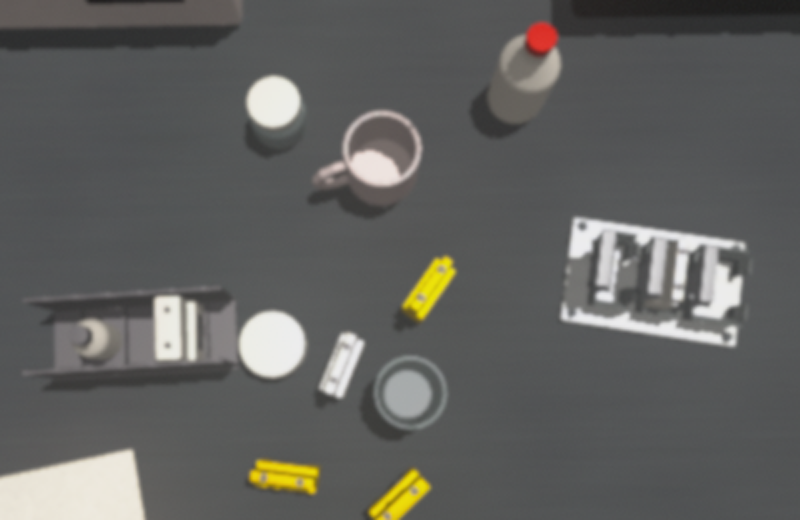

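View pics/scene0.png

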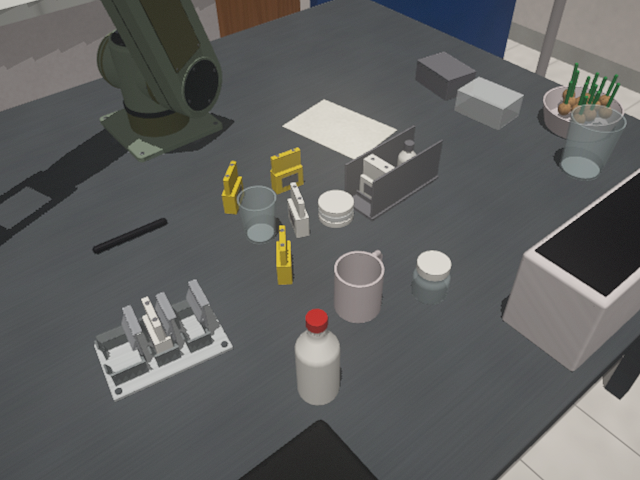

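The top view has image up = +x and image left = +y. The thick cassette's neck top is at about (224, 264) and the bottle at (187, 268). The thin white cassette is at about (311, 282), between the dishes and the beaker. The rack is at (468, 241), with its latch plates on the left side (+y).

Run:
```python
from h import *
c=cam("top"); f=lambda x,y:(140+x/2,100+y/2)
P={}
for n,pts,z in[("rack plate",[(575,218),(745,243),(737,346),(563,320)],8),("thick necktop",[(155,297),(182,297),(182,360),(155,360)],86),
  ("thin lit",[(348,333),(363,342),(337,398),(321,390)],80),("beaker",[(410,393)],60),("dish",[(272,345)],38),("yellow",[(430,288)],60),("carrier walls top",[(25,301),(225,289),(235,372),(25,375)],91),("mug",[(382,150)],85),("wash",[(541,38)],160),("bottle",[(82,335)],85)]:
    print(n,[np.round(back(c,f(*p),z)[:2]).tolist() for p in pts])
s=env.state(); w=cam("wrist"); o=-w[1].T@w[2]; print("wrist off",o-np.array(s["ee_pos"]),w[1],w[0][0,0],s["ee_rot"],s["ee_pos"])
```

```text
rack plate [[622.0, -213.0], [593.0, -389.0], [485.0, -373.0], [514.0, -196.0]]
thick necktop [[533.0, 209.0], [533.0, 183.0], [473.0, 182.0], [473.0, 207.0]]
thin lit [[497.0, 24.0], [488.0, 10.0], [436.0, 35.0], [443.0, 50.0]]
beaker [[440.0, -34.0]]
dish [[489.0, 102.0]]
yellow [[542.0, -56.0]]
carrier walls top [[530.0, 332.0], [539.0, 141.0], [461.0, 130.0], [460.0, 328.0]]
mug [[675.0, -10.0]]
wash [[755.0, -155.0]]
bottle [[497.0, 278.0]]
wrist off [ 75.28635117  28.41624547 170.46596533] [[ 3.43904895e-01 -9.39004116e-01  8.32120335e-04]
 [-9.02371528e-01 -3.30243051e-01  2.76884727e-01]
 [-2.59721097e-01 -9.59728949e-02 -9.60902781e-01]] 391.4106657118392 [1.79996234e+02 2.54366906e-03 2.00979926e+01] [ 197.5546008  -539.99558145  213.96768977]
```

```bash
python3 -m jog '0 0 -4 10.6 9.9 0 1;0 0 -4 10.6 9.9 0 1;0 0 -4 10.6 9.9 0 1;0 0 -4 10.6 9.9 0 1;0 0 -4 10.6 9.9 0 1'; python3 -m jog '0 0 0 2.5 2.3 0 1;0 0 0 2.5 2.3 0 1;0 0 0 2.5 2.3 0 1'
python3 - <<'E'
from h import *
print(env.state()["ee_pos"],env.state()["ee_rot"]); save("w1",grab_frame("wrist"));
E
```

```text
time_s: 1.23
ee_pos: [423.7, -328.7, 214.3]
ee_rot: [180.0, -0.0, 0.1]
force: [1.3, -2.0, 0.3]
gripper_width: 91.1
time_s: 1.6
ee_pos: [485.9, -271.4, 213.9]
ee_rot: [180.0, 0.0, 0.3]
force: [-0.4, -0.6, 0.4]
gripper_width: 91.0
[ 485.92840838 -271.43951165  213.85868943] [1.79992973e+02 2.31906975e-03 2.77789957e-01]
```

View pics/w1.png

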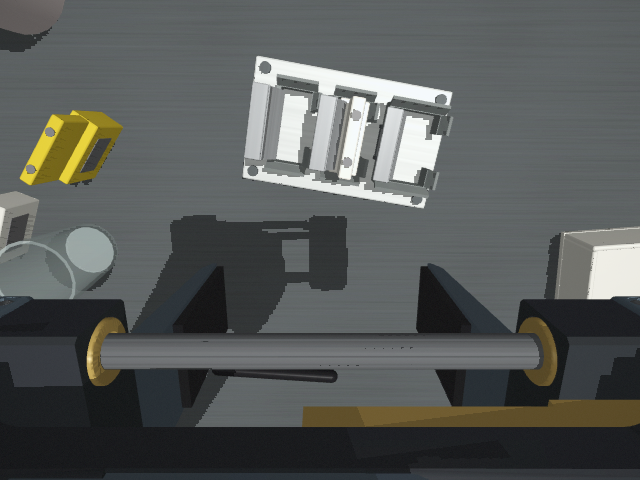

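The rack is fully visible, with plate corners at about (259,57), (452,92), (424,208) and (242,178). I'll fit its pose, then check it with an overlay.

```bash
cat >> h.py <<'E'
from scipy.optimize import least_squares
def T(p,L):
    L=np.atleast_2d(np.array(L,float)); a=np.radians(p[2]); R=np.array([[np.cos(a),-np.sin(a)],[np.sin(a),np.cos(a)]])
    return np.c_[L[:,:2]@R.T+np.array(p[:2]),L[:,2]]
def fit(c,L,uv,p0):
    r=least_squares(lambda p:(proj(c,T(p,L))-np.array(uv)).ravel(),p0,x_scale=[10,10,1]); return r.x,np.round(r.fun,1)
E
python3 - <<'E'
from h import *
im=cv2.imread("pics/w1.png"); c=cam("wrist")
g=cv2.cvtColor(im,cv2.COLOR_BGR2GRAY)
uv=cv2.cornerSubPix(g,np.array([[259,57],[452,92],[424,208],[242,178]],np.float32).reshape(-1,1,2),(4,4),(-1,-1),(3,30,.01)).reshape(-1,2); print(uv)
L=[(55,90,8),(55,-90,8),(-55,-90,8),(-55,90,8)]
p,r=fit(c,L,uv,[553,-293,-9.4]); print(p,r)
s=4; o=np.array([220,30]); a=cv2.resize(im[30:230,220:480],None,fx=3,fy=3,interpolation=cv2.INTER_CUBIC); 
def poly(pts,col):
    q=(proj(c,T(p,pts))-o)*3+1; cv2.polylines(a,[q.round().astype(np.int32)],True,col,1,cv2.LINE_AA)
poly(L,(0,0,255))
for y,g_,t in((-57,41,22),(48,27,15)):
    poly([(31.5,y+g_/2,8),(31.5,y-g_/2,8),(-31.5,y-g_/2,8),(-31.5,y+g_/2,8)],(0,200,0))
    poly([(27,y+t,86),(-27,y+t,86),(-27,y+t,14),(27,y+t,14)],(255,0,0))
poly([(30,4,88),(30,-6,88),(-30,-6,88),(-30,4,88)],(255,0,255))
cv2.imwrite("pics/w1o.png",a)
E
```

```text
[[256.2574    55.588364]
 [451.8954    91.88278 ]
 [423.16028  207.4819  ]
 [242.45622  176.51822 ]]
[ 556.10023073 -291.92585557   -9.53836641] [-1.  -1.3  1.5 -0.8  0.9  1.5 -1.3  1.3]
```

View pics/w1o.png

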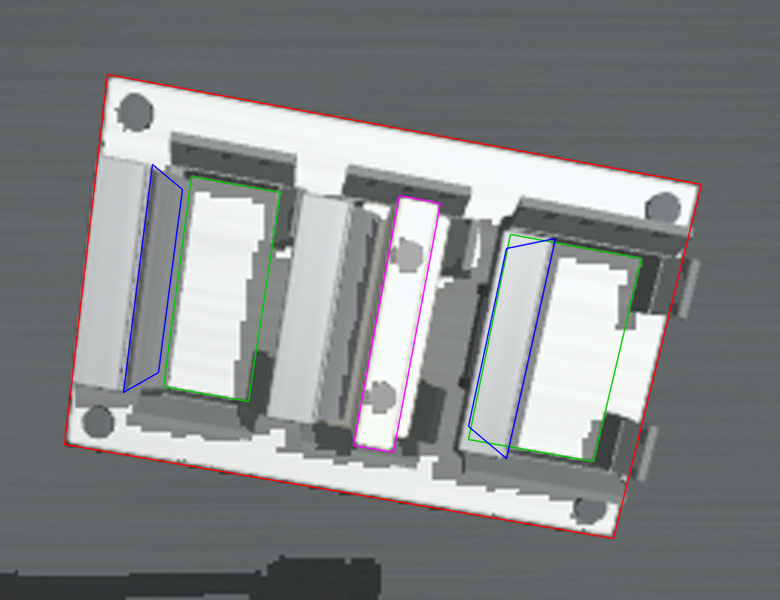

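The overlay matches the plate edges, slot floors and filled neck, so the rack is at about (556, -292) with yaw -9.5°. Next I move to the carrier for a close look, passing over the thin cassette.

```bash
python3 -m jog '0 0 0 -2.8 10 0 1;0 0 0 -2.8 10 0 1;0 0 0 -2.8 10 0 1;0 0 0 -2.8 10 0 1;0 0 0 -2.8 10 0 1'
python3 - <<'E'
from h import *
print(env.state()["ee_pos"],env.state()["ee_rot"]); save("w2",grab_frame("wrist")); np.savez("w2c",*cam("wrist"))
E
python3 -m jog '0 0 0.4 0 8.8 0 1;0 0 0.4 0 8.8 0 1;0 0 0.4 0 8.8 0 1;0 0 0.4 0 8.8 0 1;0 0 0.4 0 8.8 0 0.7'
python3 - <<'E'
from h import *
print(env.state()["ee_pos"],env.state()["ee_rot"]); a=grab_frame("wrist"); save("w3",a); np.savez("w3c",*cam("wrist"))
b=cv2.imread("pics/w2.png")[:,:,::-1]
save("w23",np.hstack([b[0:300,100:500],a[0:300,100:500]]))
E
```

```text
time_s: 2.28
ee_pos: [413.1, -21.2, 214.3]
ee_rot: [180.0, 0.0, 0.2]
force: [0.8, -0.1, 0.3]
gripper_width: 91.5
[413.09174837 -21.20497911 214.25755308] [1.79998687e+02 4.52718124e-03 2.46977508e-01]
time_s: 2.95
ee_pos: [416.2, 197.6, 213.8]
ee_rot: [180.0, -0.0, 2.2]
force: [0.2, -0.8, 0.1]
gripper_width: 84.0
[416.2131177  197.57116936 213.75299577] [ 1.79963377e+02 -2.48620815e-02  2.16019386e+00]
```

View pics/w23.png

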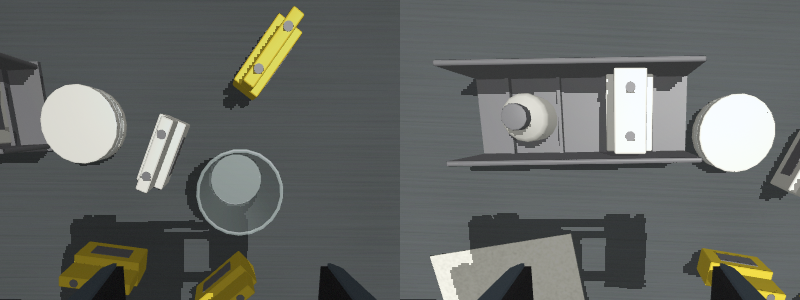

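The thick neck top is at full-image px (314–348, 68–153). The thin cassette's neck top spans about (262,113) to (245,192). I'll fit both and overlay the results.

Run:
```python
from h import *
out=[]
for n,uv,z0,h,p0,o in(("w3",[(314,68),(348,68),(348,153),(313,153)],6,12,[503,196,2],(280,40)),("w2",[(262,113),(274,119),(248,193),(236,187)],0,5,[466,30,-25],(200,90))):
    c=[v for v in np.load(n+"c.npz").values()]; im=cv2.imread("pics/%s.png"%n); g=cv2.cvtColor(im,cv2.COLOR_BGR2GRAY)
    L=[(30,h,80+z0),(30,-h,80+z0),(-30,-h,80+z0),(-30,h,80+z0)]
    uv=cv2.cornerSubPix(g,np.array(uv,np.float32).reshape(-1,1,2),(3,3),(-1,-1),(3,30,.01)).reshape(-1,2)
    p,r=fit(c,L,uv,p0); print(n,uv.round(1).tolist(),p.round(1),r)
    a=cv2.resize(im[o[1]:o[1]+130,o[0]:o[0]+100],None,fx=4,fy=4,interpolation=cv2.INTER_CUBIC)
    b=h+7
    for pts,col in((L,(0,0,255)),([(30,b,45+z0),(30,-b,45+z0),(-30,-b,45+z0),(-30,b,45+z0)],(0,200,0))):
        cv2.polylines(a,[((proj(c,T(p,pts))-o)*4+1.5).round().astype(np.int32)],True,col,1)
    out.append(a)
cv2.imwrite("pics/ov.png",np.hstack(out))
```

```text
w3 [[313.70001220703125, 67.5999984741211], [346.5, 67.5999984741211], [346.20001220703125, 150.8000030517578], [315.1000061035156, 153.3000030517578]] [506.3 194.3   3. ] [-0.8 -0.9  0.5 -1.6  0.7  2.4 -0.4  0.4]
w2 [[259.8999938964844, 113.0999984741211], [272.70001220703125, 120.19999694824219], [246.0, 192.60000610351562], [235.1999969482422, 188.1999969482422]] [472.6  32.  -21.9] [ 0.3  0.6  0.2 -1.2  0.5  0.5 -0.9  0.2]
```

View pics/ov.png

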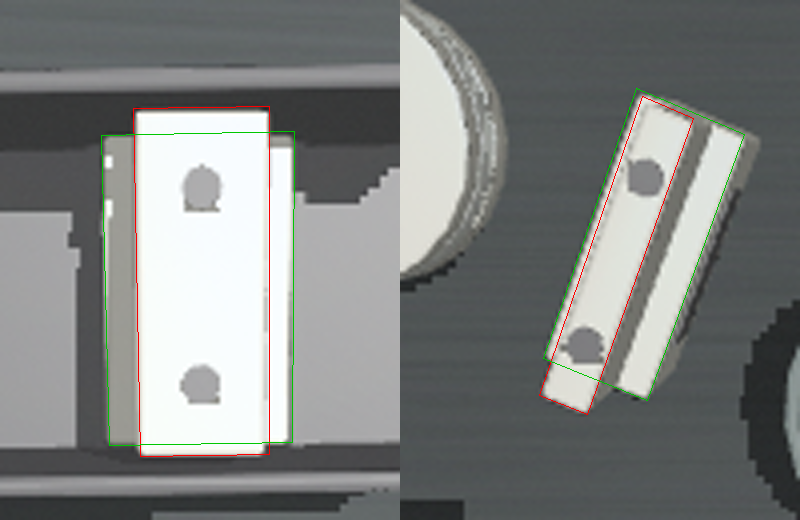

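Both fits look good: thick at (505, 194) with yaw about 2°, thin at (473, 32) with yaw -22°. Now I grasp the thick cassette by its neck.

```bash
python3 -m jog '0 0 0 3.55 -0.13 0 0.6;0 0 0 3.55 -0.13 0 0.6;0 0 0 3.55 -0.13 -2 0.6;0 0 0 3.55 -0.13 -4 0.6;0 0 0 3.55 -0.13 -4 0.6' 20
python3 - <<'E'
from h import *
s=env.state();print(s["ee_pos"],s["ee_rot"],s["gripper_width"])
E
```

```text
time_s: 3.62
ee_pos: [501.5, 190.7, 110.8]
ee_rot: [179.8, 0.5, 1.9]
force: [-0.3, 0.3, 0.1]
gripper_width: 54.6
[501.49910673 190.70755236 110.80856675] [179.7996313    0.48796966   1.92649487] 54.64040424055695
```

```bash
python3 -m jog '0 0 0 0 0 0 0.6;0 0 0 0 0 0 0.6'
```

```text
time_s: 3.88
ee_pos: [505.4, 194.1, 116.4]
ee_rot: [-179.9, -0.3, 2.1]
force: [-0.2, 0.2, 0.5]
gripper_width: 54.4
```

```bash
python3 -m jog '0 0 0 0 0 -1.3 0.6;0 0 0 0 0 -2.4 0.6;0 0 0 0 0 -2.4 0.6;0 0 0 0 0 -2.4 0.2;0 0 0 0 0 -2.4 0.2' 25; python3 -m jog '0 0 0 0 0 0 0.2;0 0 0 0 0 0 0.2;0 0 0 0 0 0 0.2'
```

```text
time_s: 4.5
ee_pos: [504.8, 194.5, 55.6]
ee_rot: [-179.9, -0.2, 2.1]
force: [0.2, -0.4, -0.3]
gripper_width: 37.5
time_s: 4.88
ee_pos: [504.1, 194.4, 54.7]
ee_rot: [-180.0, -0.1, 2.1]
force: [-1.1, 0.3, 5.5]
gripper_width: 23.7
```

```bash
python3 -m jog '0 0 0 0 0 0.5 0.2;0 0 0 0 0 2 0.2;0 0 0 0 0 4 0.2;0 0 0 0 0 6 0.2;0 0 0 0 0 6 0.2' 40; python3 -m jog '0 0 -0.5 0.8 -3 0 0.2;0 0 -1 1.5 -5.5 0 0.2;0 0 -1.5 2 -8 0 0.2;0 0 -2.3 2.9 -10.5 0 0.2;0 0 -2.3 3.44 -13 0 0.2';python3 -m jog '0 0 0 0 0 0 0.2;0 0 0 0 0 0 0.2'
```

```text
time_s: 5.5
ee_pos: [505.8, 194.9, 208.2]
ee_rot: [-179.9, -0.5, 2.1]
force: [-0.6, 0.9, -2.8]
gripper_width: 23.9
time_s: 6.12
ee_pos: [583.2, -109.4, 201.7]
ee_rot: [-180.0, 0.2, -9.4]
force: [0.6, 0.9, -3.0]
gripper_width: 23.8
time_s: 6.38
ee_pos: [582.7, -107.5, 202.0]
ee_rot: [-180.0, 0.3, -9.5]
force: [0.8, 1.3, -2.6]
gripper_width: 23.4
```

```bash
python3 -m jog '0 0 0 0.3 -0.9 -1 0.2;0 0 0 0.3 -0.9 -3 0.2;0 0 0 0.3 -0.9 -5 0.2;0 0 0 0.3 -0.9 -5.5 0.2;0 0 0 0.3 -0.9 -5.8 0.2';python3 -m jog '0 0 0 0 0 -0.1 0.2;0 0 0 0 0 -0.2 0.2;0 0 0 0 0 -0.2 0.2'
```

```text
time_s: 7.0
ee_pos: [592.1, -129.3, 59.3]
ee_rot: [180.0, -0.0, -9.3]
force: [-0.0, -0.7, -2.9]
gripper_width: 23.6
time_s: 7.38
ee_pos: [591.9, -130.3, 54.8]
ee_rot: [180.0, -0.1, -9.4]
force: [-0.7, -0.2, -4.4]
gripper_width: 23.8
```

```bash
python3 -m jog '0 0 0 0 0 -0.1 0.2;0 0 0 0 0 -0.2 0.2;0 0 0 0 0 -0.2 0.2';python3 -m jog '0 0 0 0 0 -0.06 0.2;0 0 0 0 0 -0.06 0.2'
```

```text
time_s: 7.75
ee_pos: [591.4, -130.2, 48.9]
ee_rot: [180.0, 0.0, -9.4]
force: [-0.7, 0.0, -3.6]
gripper_width: 23.7
time_s: 8.0
ee_pos: [591.5, -130.2, 48.7]
ee_rot: [180.0, -0.0, -9.4]
force: [-2.6, 1.1, 4.8]
gripper_width: 24.0
```

```bash
python3 -m jog '0 0 0 0 0 0 0.5;0 0 0 0 0 0 0.5;0 0 0 0 0 1 0.6;0 0 0 0 0 3 0.8;0 0 0 0 0 3 1'; python3 -m jog '0 0 2 0 0 0 1;0 0 4 0 0 0 1;0 0 6 0 0 0 1;0 0 8 0 0 0 1;0 0 10 0 0 0 1';python3 -m jog '0 0 2 0 0 0 1;0 0 4 0 0 0 1;0 0 6 0 0 0 1;0 0 8 0 0 0 1;0 0 8 0 0 0 1'
python3 - <<'E'
from h import *
s=env.state();print(s["ee_pos"],s["ee_rot"],s["gripper_width"])
E
```

```text
time_s: 8.62
ee_pos: [594.5, -130.9, 126.6]
ee_rot: [180.0, -0.5, -9.4]
force: [-0.3, 0.7, 0.2]
gripper_width: 71.1
time_s: 9.25
ee_pos: [590.9, -130.0, 121.2]
ee_rot: [-179.9, 0.1, 40.9]
force: [0.7, 0.9, 0.6]
gripper_width: 91.0
time_s: 9.88
ee_pos: [591.0, -130.1, 121.4]
ee_rot: [-179.9, -0.0, 80.5]
force: [0.3, -0.5, 0.1]
gripper_width: 91.0
[ 590.97600973 -130.06306115  121.39063739] [-1.79905938e+02 -5.95362703e-03  8.04817533e+01] 90.99018776205916
```

```bash
python3 -m jog '0 0 0 0 0 -1.5 1;0 0 0 0 0 -2.9 1;0 0 0 0 0 -3.2 1;0 0 0 0 0 -3.2 0.85;0 0 0 0 0 -3.2 0.85' 15; python3 -m jog '0 0 0 0 0 0 0.5;0 0 0 0 0 0 0.5;0 0 0 0 0 0 0.5;0 0 0 0 0 0 0.5;0 0 0 0 0 0 0.5'
```

```text
time_s: 10.5
ee_pos: [592.6, -130.4, 43.9]
ee_rot: [179.8, 0.0, 80.6]
force: [0.2, -0.5, -0.8]
gripper_width: 77.9
time_s: 11.12
ee_pos: [592.0, -130.3, 43.2]
ee_rot: [179.9, 0.0, 80.6]
force: [-0.3, 0.4, 5.5]
gripper_width: 59.9
```

```bash
python3 -m jog '0 0 0 0 0 0.5 0.5;0 0 0 0 0 2 0.5;0 0 0 0 0 4 0.5;0 0 0 0 0 4.6 0.5;0 0 0 0 0 4.6 0.5' 50; python3 -m jog '0 0 0 -0.4 -2 0 0.5;0 0 0 -0.9 -4.2 0 0.5;0 0 0 -1.3 -6.4 0 0.5;0 0 0 -1.82 -8 0 0.5;0 0 0 -1.82 -8.72 0 0.5';python3 -m jog '0 0 0 0 0 0 0.5;0 0 0 0 0 0 0.5;0 0 0 0 0 0 0.5'
python3 - <<'E'
from h import *
s=env.state();print(s["ee_pos"],s["ee_rot"],s["force"]); save("w4",grab_frame("wrist")); np.savez("w4c",*cam("wrist"))
E
```

```text
time_s: 11.75
ee_pos: [591.3, -130.1, 157.5]
ee_rot: [180.0, 0.0, 80.6]
force: [-0.3, -1.1, -3.1]
gripper_width: 59.7
time_s: 12.38
ee_pos: [543.6, -349.6, 154.2]
ee_rot: [-179.7, -0.1, 80.4]
force: [-0.1, 1.1, -4.2]
gripper_width: 59.7
time_s: 12.75
ee_pos: [546.4, -346.6, 157.3]
ee_rot: [-180.0, -0.0, 80.7]
force: [0.3, 0.5, -3.0]
gripper_width: 59.7
[ 546.36254367 -346.59826097  157.28185589] [-1.79975712e+02 -3.77491636e-02  8.07027001e+01] [ 0.33100064  0.45200082 -3.01478014]
```

View pics/w4.png

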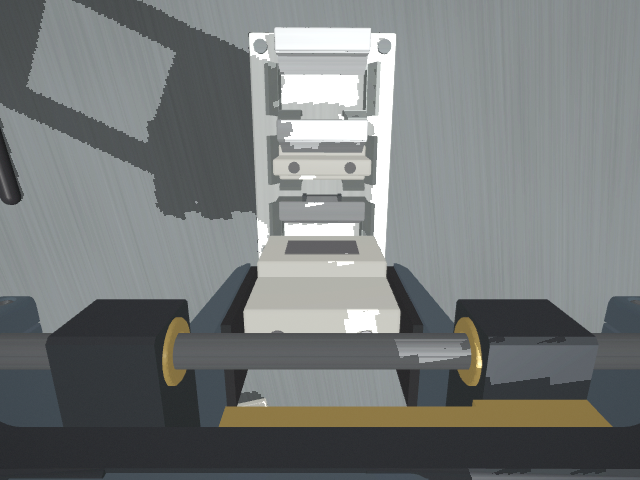

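The held cassette's front is at px (258–386, 236–300) and the rack behind it runs from y=33 to 262. I'll refit the rack from here and compare it with the held cassette in the same frame.

Run:
```python
from h import *
im=cv2.imread("pics/w4.png"); c=[v for v in np.load("w4c.npz").values()]; g=cv2.cvtColor(im,cv2.COLOR_BGR2GRAY).astype(int)
for r in(45,150,230): print(r,g[r,244:262].tolist(),g[r,380:400].tolist())
print([g[26:40,x].tolist() for x in(262,385)])
rk=[556.1,-291.9,-9.54]; s=dict(p=[546.4,-346.6,-9.3]); b=157.3-43.2
a=cv2.resize(im[20:320,230:420],None,fx=2.8,fy=2,interpolation=cv2.INTER_CUBIC)
a=cv2.resize(im[20:310,220:420],None,fx=2,fy=2,interpolation=cv2.INTER_CUBIC); a=cv2.resize(im[20:310,220:420],(800,580)) if 0 else a
def poly(p,pts,col): cv2.polylines(a,[((proj(c,T(p,pts))-(220,20))*2+.5).round().astype(np.int32)],True,col,1)
print(proj(c,T(rk,[(-55,90,8),(55,90,8),(-55,-57,8),(55,-57,8),(-30,-6,88),(30,-6,88),(30,4,88),(-30,4,88)])).round(1).tolist())
poly(rk,[(55,90,8),(55,-90,8),(-55,-90,8),(-55,90,8)],(0,0,255)); poly(rk,[(30,4,88),(30,-6,88),(-30,-6,88),(-30,4,88)],(255,0,255))
q=s["p"]
poly(q,[(30,19,b),(-30,19,b),(-30,19,b+45),(30,19,b+45)],(0,180,0)); poly(q,[(30,12,b+80),(-30,12,b+80),(-30,12,b+45),(30,12,b+45)],(0,180,0))
cv2.imwrite("pics/w4o.png",a)
```

```text
45 [148, 147, 147, 145, 147, 208, 255, 255, 255, 187, 158, 158, 158, 159, 159, 158, 159, 159] [165, 165, 165, 166, 165, 166, 165, 166, 166, 165, 165, 243, 255, 255, 255, 251, 155, 144, 147, 148]
150 [85, 82, 83, 84, 82, 84, 83, 84, 83, 98, 177, 187, 190, 191, 192, 191, 191, 190] [255, 255, 255, 255, 255, 255, 255, 255, 255, 255, 187, 147, 144, 148, 149, 147, 146, 147, 149, 149]
230 [150, 150, 147, 147, 148, 150, 149, 147, 148, 150, 152, 147, 148, 193, 255, 255, 255, 255] [255, 255, 255, 255, 255, 255, 182, 151, 150, 151, 151, 150, 150, 150, 148, 147, 147, 154, 151, 148]
[[146, 147, 148, 147, 148, 148, 178, 253, 255, 255, 255, 255, 255, 163], [146, 147, 147, 147, 147, 148, 146, 248, 255, 255, 255, 255, 255, 169]]
[[246.5, 32.6], [395.4, 33.4], [255.0, 225.6], [385.5, 226.2], [271.2, 177.0], [369.5, 177.5], [370.1, 160.8], [270.7, 160.4]]
```

View pics/w4o.png

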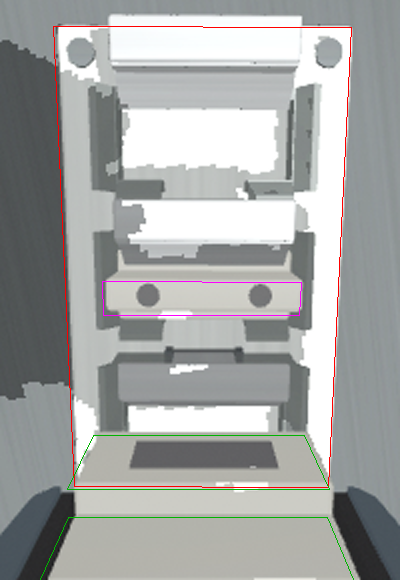

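The rack refit shifts it about 1 mm in +x, and the held cassette agrees with its predicted pose to under 1 mm. I'll start the descent.

```bash
python3 -m jog '0 0 -0.05 0.05 -0.06 -0.3 0.5;0 0 -0.05 0.05 -0.06 -0.8 0.5;0 0 -0.05 0.05 -0.06 -1.3 0.5;0 0 -0.05 0.05 -0.06 -1.6 0.5;0 0 -0.05 0.05 -0.06 -1.6 0.5' 60;  python3 -m jog '0 0 0 0 0 -0.2 0.5;0 0 0 0 0 -0.4 0.5;0 0 0 0 0 -0.4 0.5'
```

```text
time_s: 13.42
ee_pos: [546.7, -349.4, 116.4]
ee_rot: [-179.9, -0.0, 80.3]
force: [-0.3, -0.6, -1.9]
gripper_width: 59.7
time_s: 13.8
ee_pos: [547.2, -350.3, 107.4]
ee_rot: [180.0, 0.1, 80.4]
force: [-0.2, -0.3, -3.3]
gripper_width: 59.9
```

```bash
python3 -m jog '0 0 0 0.02 0.09 -0.2 0.5;0 0 0 0.02 0.09 -0.4 0.5;0 0 0 0.02 0.09 -0.6 0.5;0 0 0 0.02 0.09 -0.6 0.5;0 0 0 0.02 0.09 -0.6 0.5'
```

```text
time_s: 14.42
ee_pos: [547.5, -347.2, 91.7]
ee_rot: [-179.9, -0.0, 80.3]
force: [-0.2, -2.9, -4.7]
gripper_width: 60.1
```

```bash
python3 -m jog '0 0 0 0 -0.03 -0.2 0.5;0 0 0 0 -0.03 -0.4 0.5;0 0 0 0 -0.03 -0.6 0.5;0 0 0 0 -0.03 -0.6 0.5'
```

```text
time_s: 14.92
ee_pos: [547.5, -347.9, 76.7]
ee_rot: [-180.0, -0.0, 80.3]
force: [0.3, -3.3, -5.3]
gripper_width: 59.6
```

```bash
python3 -m jog '0 0 0 0 0 -0.2 0.5;0 0 0 0 0 -0.4 0.5;0 0 0 0 0 -0.4 0.5'
```

```text
time_s: 15.3
ee_pos: [547.4, -348.0, 67.0]
ee_rot: [-180.0, -0.0, 80.3]
force: [-1.1, -4.0, -1.7]
gripper_width: 59.3
```

```bash
python3 -m jog '0 0 0 0 0 -0.2 0.5;0 0 0 0 0 -0.4 0.5;0 0 0 0 0 -0.5 0.5;0 0 0 0 0 -0.6 0.5;0 0 0 0 0 -0.64 0.5'
```

```text
time_s: 15.92
ee_pos: [547.6, -347.3, 51.2]
ee_rot: [-179.9, -0.1, 80.3]
force: [-2.1, 0.6, 1.9]
gripper_width: 60.1
```

```bash
python3 -m jog '0 0 0 0 0 -0.04 0.5;0 0 0 0 0 -0.08 0.5;0 0 0 0 0 -0.08 0.5'
```

```text
time_s: 16.3
ee_pos: [547.6, -347.3, 51.3]
ee_rot: [-180.0, -0.1, 80.3]
force: [-4.0, 3.9, 8.7]
gripper_width: 59.9
```

```bash
python3 -m jog '0 0 0 0 0 0 0.75;0 0 0 0 0 0 0.9;0 0 0 0 0 1 0.95;0 0 0 0 0 3 0.95;0 0 0 0 0 5 0.95';python3 -m jog '0 0 0 -0.8 -3.5 1.5 0.95;0 0 0 -0.8 -3.5 1.5 0.95;0 0 0 -0.8 -3.5 1.5 0.95'
python3 - <<'E'
from h import *
s=env.state();print(s["ee_pos"]); a=grab_frame("wrist"); save("w5",a); np.savez("w5c",*cam("wrist"))
c=cam("wrist"); rk=[557,-291.7,-9.54]
b=cv2.resize(a[0:270,180:480],None,fx=2,fy=2,interpolation=cv2.INTER_CUBIC)[:,:,::-1].copy()
for z,h,col in((88,12,(0,0,255)),(53,19,(0,180,0))):
    cv2.polylines(b,[((proj(c,T(rk,[(30,-57+h,z),(-30,-57+h,z),(-30,-57-h,z),(30,-57-h,z)]))-(180,0))*2).round().astype(np.int32)],True,col,1)
save("w5o",b[:,:,::-1])
E
```

```text
time_s: 16.92
ee_pos: [547.9, -348.1, 175.3]
ee_rot: [-180.0, -0.0, 80.3]
force: [0.8, -1.0, 0.1]
gripper_width: 86.7
time_s: 17.3
ee_pos: [527.6, -438.2, 212.8]
ee_rot: [179.8, 0.1, 80.2]
force: [0.1, 1.6, -0.6]
gripper_width: 86.3
[ 527.64478497 -438.20401492  212.84066044]
```

View pics/w5o.png

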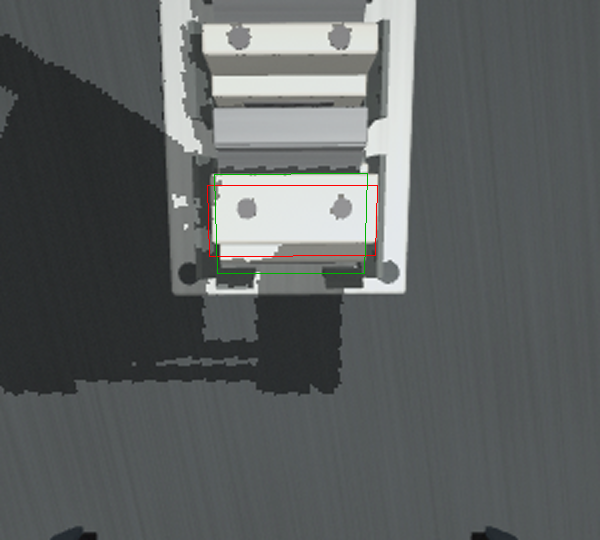

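The neck top sits about 6 px off the prediction, but the arm was still settling. I'll compare it with the rack's own plate corners (266.5,146.5) and (383,146.5) from the same frame.

```bash
python3 - <<'E'
from h import *
c=[v for v in np.load("w5c.npz").values()]
a=np.radians(-9.54); R=np.array([[np.cos(a),-np.sin(a)],[np.sin(a),np.cos(a)]])
f=lambda uv,z: ((back(c,(180+uv[0]/2,uv[1]/2),z)[:2]-(557,-291.7))@R).round(1)
print("plate",f((173,293),8),f((406,293),8)," filled neck far/near",f((203,25),88),f((378,53),88))
for z in(88,): print(z,[f(p,z) for p in((211,174),(378,174),(378,243),(212,243))])
E
python3 -m jog '0 0 0 0 0 0 0.95'
python3 - <<'E'
from h import *
s=env.state();print(s["ee_pos"]); save("w6",grab_frame("wrist")); np.savez("w6c",*cam("wrist"))
a=cv2.imread("pics/w5.png").astype(int); b=cv2.imread("pics/w6.png").astype(int)
def prof(i): g=i.mean(2); return g[60:155,300].round().astype(int).tolist()
print(prof(a));print(prof(b))
E
```

```text
plate [-54.3 -86. ] [ 54.3 -86.4]  filled neck far/near [-29.7   5.5] [29.2 -3.1]
88 [array([-28.4, -41.3]), array([ 30.4, -41.4]), array([ 31.1, -64.7]), array([-28.7, -64.5])]
time_s: 17.48
ee_pos: [527.8, -434.5, 210.9]
ee_rot: [-179.9, -0.1, 80.4]
force: [-1.0, 0.2, 0.2]
gripper_width: 86.5
[ 527.78104933 -434.45054211  210.92902085]
[181, 180, 180, 180, 180, 180, 181, 182, 184, 185, 184, 153, 131, 146, 85, 90, 118, 116, 114, 114, 117, 115, 119, 121, 120, 72, 78, 205, 225, 228, 228, 228, 228, 229, 228, 229, 229, 229, 228, 228, 149, 142, 143, 143, 143, 142, 143, 146, 145, 229, 229, 230, 230, 229, 230, 230, 230, 230, 229, 230, 218, 190, 205, 229, 230, 230, 230, 230, 230, 134, 119, 113, 119, 106, 66, 63, 63, 64, 64, 64, 65, 66, 67, 129, 158, 225, 205, 107, 87, 88, 88, 88, 88, 87, 86]
[159, 180, 180, 181, 182, 184, 183, 182, 182, 182, 182, 182, 183, 184, 185, 185, 188, 157, 133, 150, 79, 93, 120, 118, 115, 116, 119, 118, 120, 122, 121, 73, 79, 206, 227, 230, 230, 230, 230, 230, 231, 231, 230, 230, 231, 231, 230, 231, 214, 196, 195, 196, 230, 231, 231, 231, 231, 231, 231, 231, 231, 231, 231, 231, 232, 232, 218, 197, 232, 231, 232, 232, 136, 134, 135, 125, 114, 122, 107, 68, 65, 65, 64, 66, 66, 65, 97, 131, 130, 161, 226, 207, 102, 89, 87]
```

In the rack's own frame the neck is at y ≈ -56.8 against the nominal -57, and the inner latch edge is near its closed position. The tool stopped on the floor at the expected height, so the thick cassette is home. Next is the thin one, with a settled close look on the way.

```bash
python3 -m jog '0 0 -1 -2 8 0 0.95;0 0 -2 -3 10 0 0.95;0 0 -2.46 -3.55 12 0 0.95;0 0 -2.46 -3.55 15.3 0 0.95;0 0 -2.46 -3.55 15.3 0 0.95';python3 -m jog '0 0 0 0 2.8 0 0.95;0 0 0 0 2.8 0 0.95;0 0 0 0 2.8 0 0.95;0 0 0 0 2.8 0 0.95'
python3 - <<'E'
from h import *
c=cam("wrist"); s=env.state();print(s["ee_pos"],s["ee_rot"]); a=grab_frame("wrist"); save("w7",a); np.savez("w7c",*c)
q=proj(c,T([472.6,32,-21.9],[(0,0,60)]))[0].round().astype(int); print(q)
x,y=max(q[0]-60,0),max(q[1]-60,0); print(x,y)
save("w7z",cv2.resize(a[y:y+120,x:x+120],None,fx=5,fy=5,interpolation=cv2.INTER_CUBIC))
E
```

```text
time_s: 18.15
ee_pos: [452.3, -129.8, 211.7]
ee_rot: [-180.0, -0.0, 68.1]
force: [0.9, 0.5, 0.1]
gripper_width: 86.5
time_s: 18.65
ee_pos: [453.4, -63.6, 211.8]
ee_rot: [180.0, 0.0, 68.0]
force: [0.0, 0.1, 0.3]
gripper_width: 86.9
[453.42537214 -63.6087366  211.8140953 ] [1.79997576e+02 2.81049345e-02 6.79922629e+01]
[297 105]
237 45
```

View pics/w7z.png

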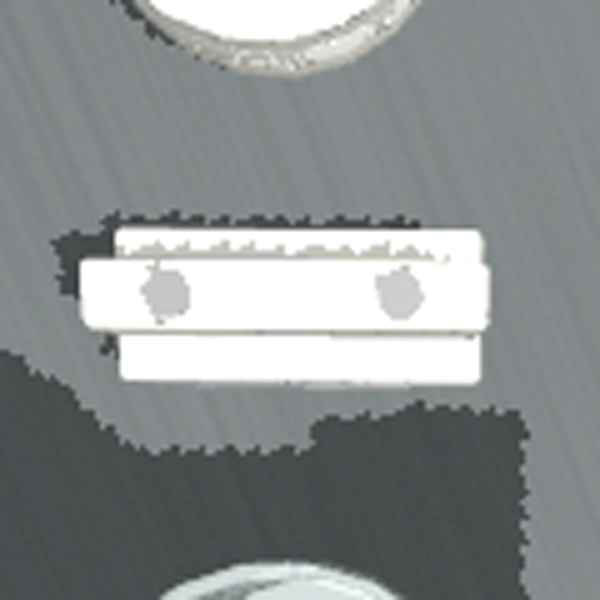

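The thin neck top corners are at crop px (80,260), (488,263), (488,332), (82,330), with body shoulder edges at rows 228 and 382. I'll fit the pose from these.

Run:
```python
from h import *
c=[v for v in np.load("w7c.npz").values()]
uv=[(237+x/5-.4,45+y/5-.4) for x,y in((80,260),(488,263),(488,332),(82,330),(115,228),(483,228),(482,382),(120,382))]
L=[(-30,5,80),(30,5,80),(30,-5,80),(-30,-5,80),(-30,12,45),(30,12,45),(30,-12,45),(-30,-12,45)]
p,r=fit(c,L,uv,[472,32,-22]); print(p.round(2),r); print(((p[:2]-(453.4,-63.6))/25).round(2))
```

```text
[471.39  32.19 -22.17] [-0.4 -0.3  0.5 -0.6  0.4  0.  -0.1  0.2 -0.5 -0.   0.2  0.2  0.1  0.4
 -0.3  0.2]
[0.72 3.83]
```

```bash
python3 -m jog '0 0 -0.03 0.4 2 0 0.95;0 0 -0.03 0.72 3.83 0 0.95;0 0 -0.03 0.72 3.83 -2 0.95;0 0 -0.03 0.72 3.83 -4 0.95;0 0 -0.03 0.72 3.83 -4 0.95' 15;python3 -m jog '0 0 0 0 0 0 0.95;0 0 0 0 0 0 0.95'
```

```text
time_s: 19.32
ee_pos: [468.7, 32.0, 109.1]
ee_rot: [-179.6, 0.2, 67.8]
force: [0.2, 0.1, 0.6]
gripper_width: 86.7
time_s: 19.58
ee_pos: [473.1, 32.7, 114.0]
ee_rot: [179.8, -0.1, 67.8]
force: [-0.2, 0.2, -0.7]
gripper_width: 86.1
```

```bash
python3 -m jog '0 0 0 -0.04 -0.02 -1 0.95;0 0 0 -0.04 -0.02 -2 0.95;0 0 0 -0.04 -0.02 -2.5 0.95;0 0 0 -0.04 -0.02 -2.84 0.9;0 0 0 -0.04 -0.02 -2.84 0.85';python3 -m jog '0 0 0 0 0 0 0.85;0 0 0 0 0 0 0.5;0 0 0 0 0 0 0.5;0 0 0 0 0 0 0.5;0 0 0 0 0 0 0.5'
```

```text
time_s: 20.2
ee_pos: [470.6, 32.6, 41.2]
ee_rot: [180.0, -0.0, 67.9]
force: [-0.4, 0.0, 1.0]
gripper_width: 78.0
time_s: 20.82
ee_pos: [470.5, 32.6, 41.3]
ee_rot: [180.0, -0.0, 67.9]
force: [-0.8, 0.5, 3.3]
gripper_width: 59.9
```

```bash
python3 -m jog '0 0 0 0 0 0.5 0.5;0 0 0 0 0 2 0.5;0 0 0 0 0 4 0.5;0 0 0 0 0 4.8 0.5;0 0 0 0 0 4.8 0.5' 50; python3 -m jog '0 0 0.5 0.8 -2.2 0 0.5;0 0 1 1.5 -4.4 0 0.5;0 0 1.5 2.3 -6.6 0 0.5;0 0 2.1 3 -8.8 0 0.5;0 0 2.52 3.78 -11.07 0 0.5';python3 -m jog '0 0 0 0 0 0 0.5;0 0 0 0 0 0 0.5;0 0 0 0 0 0 0.5'
```

```text
time_s: 21.45
ee_pos: [471.3, 32.6, 162.7]
ee_rot: [179.8, -0.1, 67.9]
force: [0.7, 0.1, -2.2]
gripper_width: 59.8
time_s: 22.08
ee_pos: [564.2, -245.5, 159.0]
ee_rot: [-179.8, -0.1, 80.6]
force: [1.4, -0.1, -1.8]
gripper_width: 59.5
time_s: 22.45
ee_pos: [564.1, -242.7, 160.4]
ee_rot: [-179.9, -0.0, 80.6]
force: [0.1, 0.9, -1.7]
gripper_width: 59.6
```

```bash
python3 -m jog '0 0 -0.04 0.04 -0.06 -0.4 0.5;0 0 -0.04 0.04 -0.06 -1 0.5;0 0 -0.04 0.04 -0.06 -1.6 0.5;0 0 -0.04 0.04 -0.06 -1.9 0.5;0 0 -0.04 0.04 -0.06 -1.9 0.5' 60;  python3 -m jog '0 0 0 0 0 -0.1 0.5;0 0 0 0 0 -0.1 0.5;0 0 0 0 0 -0.1 0.5'
```

```text
time_s: 23.08
ee_pos: [565.4, -245.5, 112.5]
ee_rot: [-179.9, -0.0, 80.3]
force: [-0.7, 0.3, -0.5]
gripper_width: 59.9
time_s: 23.45
ee_pos: [566.0, -245.8, 111.3]
ee_rot: [180.0, 0.0, 80.3]
force: [0.6, -0.0, -1.1]
gripper_width: 59.8
```

```bash
python3 -m jog '0 0 0 -0.03 0.06 -0.2 0.5;0 0 0 -0.03 0.06 -0.4 0.5;0 0 0 -0.03 0.06 -0.6 0.5;0 0 0 -0.03 0.06 -0.8 0.5;0 0 0 -0.03 0.06 -0.8 0.5'
```

```text
time_s: 24.08
ee_pos: [564.8, -244.1, 90.0]
ee_rot: [-179.9, -0.0, 80.3]
force: [0.0, -2.2, -3.4]
gripper_width: 59.3
```

```bash
python3 -m jog '0 0 0 0 0 -0.2 0.5;0 0 0 0 0 -0.4 0.5;0 0 0 0 0 -0.5 0.5;0 0 0 0 0 -0.5 0.5'
```

```text
time_s: 24.58
ee_pos: [564.9, -244.0, 78.0]
ee_rot: [-180.0, -0.0, 80.3]
force: [-0.4, -2.5, -3.0]
gripper_width: 59.4
```

```bash
python3 -m jog '0 0 0 0 0 -0.2 0.5;0 0 0 0 0 -0.4 0.5;0 0 0 0 0 -0.5 0.5;0 0 0 0 0 -0.5 0.5'
```

```text
time_s: 25.08
ee_pos: [564.9, -244.0, 65.4]
ee_rot: [-180.0, -0.0, 80.3]
force: [-0.8, -2.9, -2.4]
gripper_width: 59.6
```

```bash
python3 -m jog '0 0 0 0 0 -0.2 0.5;0 0 0 0 0 -0.4 0.5;0 0 0 0 0 -0.5 0.5;0 0 0 0 0 -0.6 0.5;0 0 0 0 0 -0.64 0.5'
```

```text
time_s: 25.7
ee_pos: [565.0, -243.3, 49.5]
ee_rot: [-180.0, -0.1, 80.3]
force: [-1.2, -0.2, -1.6]
gripper_width: 59.4
```

```bash
python3 -m jog '0 0 0 0 0 -0.05 0.5;0 0 0 0 0 -0.1 0.5;0 0 0 0 0 -0.1 0.5'
```

```text
time_s: 26.08
ee_pos: [565.0, -243.4, 49.3]
ee_rot: [180.0, -0.1, 80.3]
force: [-3.2, 1.7, 10.3]
gripper_width: 59.7
```

The cassette is on the floor (z 49.3, upward force 10 N) and the latch side force is gone. I'll release it, back off behind the rack and check.

```bash
python3 -m jog '0 0 0 0 0 0 0.75;0 0 0 0 0 0 0.9;0 0 0 0 0 1 0.95;0 0 0 0 0 3 0.95;0 0 0 0 0 5 0.95';python3 -m jog '0 0 0 -1 -7 1.5 0.95;0 0 0 -1 -7 1.5 0.95;0 0 0 -1 -7 1.5 0.95;0 0 0 -1 -7 1.5 0.95;0 0 0 -1 -7 1.5 0.95'; python3 -m jog '0 0 0 0 0 0 0.95;0 0 0 0 0 0 0.95'
python3 - <<'E'
from h import *
c=cam("wrist"); s=env.state();print(s["ee_pos"],s["force"]); a=grab_frame("wrist"); save("w8",a)
rk=[557,-291.7,-9.54]; o=(200,0)
b=cv2.resize(a[0:200,200:440],None,fx=3,fy=3,interpolation=cv2.INTER_CUBIC)[:,:,::-1].copy()
def poly(pts,col): cv2.polylines(b,[((proj(c,T(rk,pts))-o)*3+1).round().astype(np.int32)],True,col,1)
poly([(55,90,8),(55,-90,8),(-55,-90,8),(-55,90,8)],(255,0,255))
for y,h,t in((-57,12,22),(48,5,15)):
    poly([(30,y+h,88),(-30,y+h,88),(-30,y-h,88),(30,y-h,88)],(0,0,255))
    poly([(30,y+h,53),(-30,y+h,53),(-30,y+h+7,53),(30,y+h+7,53)],(0,180,0))
    poly([(27,y+t,86),(-27,y+t,86)],(255,0,0))
save("w8o",b[:,:,::-1])
E
```

```text
time_s: 26.7
ee_pos: [565.1, -244.1, 173.3]
ee_rot: [-180.0, -0.0, 80.3]
force: [1.3, -0.7, 0.0]
gripper_width: 86.9
time_s: 27.32
ee_pos: [539.9, -418.7, 209.2]
ee_rot: [-180.0, -0.1, 80.3]
force: [-0.5, 0.7, 0.1]
gripper_width: 86.5
time_s: 27.58
ee_pos: [540.5, -417.8, 209.9]
ee_rot: [-180.0, -0.0, 80.4]
force: [-0.1, 0.4, -0.5]
gripper_width: 86.4
[ 540.45732659 -417.84476026  209.87527819] [-0.12336917  0.40403029 -0.48751459]
```

View pics/w8o.png

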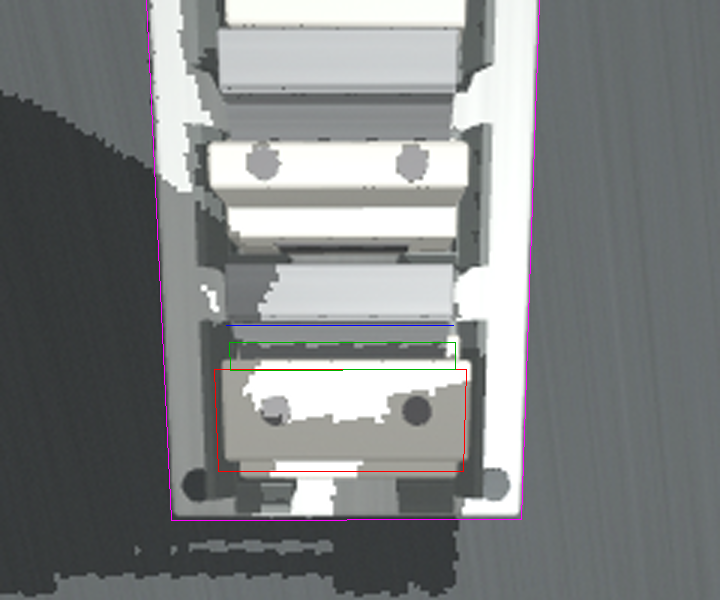

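The thick cassette is seated: its latch edge is on the closed line and its neck is within about 2 mm of prediction. The thin one is just cut off, so I'll move 65 mm in +y for the last look.

```bash
python3 -m jog '0 0 0 0.4 2.6 0 0.95;0 0 0 0.4 2.6 0 0.95;0 0 0 0.4 2.6 0 0.95;0 0 0 0.4 2.6 0 0.95'
python3 - <<'E'
from h import *
c=cam("wrist"); s=env.state();print(s["ee_pos"]); a=grab_frame("wrist"); save("w9",a)
rk=[557,-291.7,-9.54]; o=(200,0)
b=cv2.resize(a[0:200,200:440],None,fx=3,fy=3,interpolation=cv2.INTER_CUBIC)[:,:,::-1].copy()
def poly(pts,col): cv2.polylines(b,[((proj(c,T(rk,pts))-o)*3+1).round().astype(np.int32)],True,col,1)
poly([(55,90,8),(55,-90,8),(-55,-90,8),(-55,90,8)],(255,0,255))
y,h,t=48,5,15
poly([(30,y+h,88),(-30,y+h,88),(-30,y-h,88),(30,y-h,88)],(0,0,255))
poly([(30,y-h,53),(-30,y-h,53),(-30,y-h-7,53),(30,y-h-7,53)],(0,180,0))
for yy in(63,14,-35): poly([(27,yy,86),(-27,yy,86)],(255,0,0))
save("w9o",b[:,:,::-1])
for q in("reagent_bottle","beaker","dish_stack","mug","jar","wash_bottle"):
    if q=="reagent_bottle": grab_frame("top")
    print(q,[np.round(r["box"],0).tolist() for r in spotter.look_for(q,"top")[:1]])
E
```

```text
time_s: 28.12
ee_pos: [550.0, -354.9, 210.0]
ee_rot: [180.0, 0.0, 80.3]
force: [-0.2, 0.8, -0.8]
gripper_width: 86.9
[ 550.04584732 -354.89576476  210.02348956]
reagent_bottle [[176.0, 259.0, 25.0, 18.0]]
beaker [[329.0, 277.0, 37.0, 34.0]]
dish_stack [[263.0, 254.0, 32.0, 35.0]]
mug [[297.0, 154.0, 54.0, 50.0]]
jar [[265.0, 139.0, 30.0, 38.0]]
wash_bottle [[385.0, 110.0, 36.0, 52.0]]
```

View pics/w9o.png

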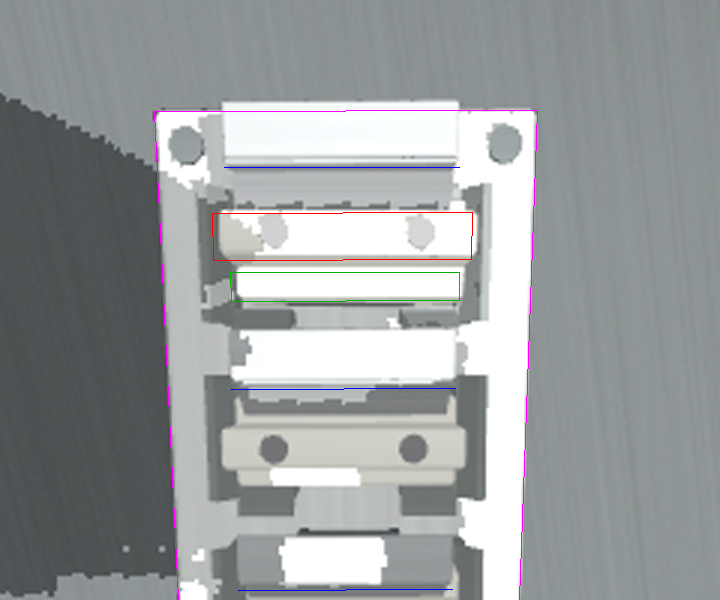

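The thin neck and shoulder match the seated outlines. All three latch edges, including the fixed filled slot's, sit the same small distance from their closed lines, so the latches are closed. The bystanders' boxes haven't changed, so I'm handing in.

```bash
python3 -c "
from workcell import env
print(env.job_done(), env.state()['time_s'])"
```

```text
the job is handed in; nothing more can be done
the job is handed in; nothing more can be done
```

Both cassettes are in their slots and released, and I handed the job in at about 28 s on the robot's clock. No verdict came back, so success rests on the checks below.

**What I did:** I lifted the thick cassette from the carrier by its neck and set it down on the bench. I then re-gripped it by its ends and pushed it down past its latch. The thin cassette I took by its ends straight from the bench and pushed home the same way.

**Insertion:** Each cassette stopped on the slot floor within 0.1 mm of the expected tool height, with 9–10 N of upward force. The sideways force from the latch, 3–4 N on the way down, was gone at the bottom.

**Last pictures:**
- **Cassettes:** The thin cassette's neck and shoulder match the seated outline to about 1 mm. The thick one appears about 2 mm toward its latch and about 1 mm sideways. That is a little more than the slot's play but inside the 5 mm limit.
- **Latches:** All three latch edges, including the fixed filled slot's, look about the same distance from their predicted closed lines. I take that as closed; I had no direct reading of the latch angle.
- **Bystanders:** Their boxes in the top camera are unchanged to within a few pixels.

One earlier overlay of the thick cassette was about 6 px off because the arm was still settling; measured against the rack in the same picture, it agreed.

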